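# Stand the cover plate up on the measuring stage and trigger the scan

### The job

The flat aluminium cover plate lies on the black measuring stage with one long edge hanging over the front. Tip it up so that it stands upright on a long thin edge on the stage, its face flush against both steel rest posts and roughly centred on them, and let go of it. Then press the yellow spring pedal all the way down to its stop to start the scan and let it come back up; the plate must stay standing, must never fall off the stage, and the other loose things on the table stay where they are.

Things in the scene. Friction and masses are not known exactly. Their poses are not given: they have to be found in the camera images.
- plate: bright aluminium plate, 100 (x) x 120 (y, the long edges) x 16 mm thick (z), about 0.5 kg; dark and brass discs on both faces are flush, no holes. Origin: centre of the face lying down at the start, z up. It starts flat and loose on the stage, x nearly along the stage's x: its -x long edge hangs 28 to 42 mm over the stage's front, free below, its +x long edge is 18 to 32 mm short of the posts
- plate_mid (a point): the middle of the plate's solid, 8 mm from each face; axes as the plate's
- stage: fixed black block with a flat top 70 mm above the table; origin on the table, x from its front (robot side) to its back. The top spans x = -55 mm (front edge, upright wall below it) to +65 mm and y = -75 to +75 mm. It carries two steel rest posts. Micrometer spindles stick out up to 55 mm at half height on its +y side and its back
- rest (a point): point on the stage's top (70 mm above the table) midway between the posts, in the plane of their front faces, 35 mm behind the stage's origin; axes as the stage's. The posts are 30 mm wide, centred 42 mm either side (y), 72 mm high, 20 mm thick, joined by an 18 mm high bar level with their faces. Flush on them, the plate's middle is 8 mm in front of and 50 mm above this point
- pedal (a joint): angle of the yellow spring pedal: 0 = up (at rest, rising 0.25 rad towards its free end), 0.25 rad = fully down on its stop, lying level. It springs back when released; about 4 N on the pad starts it and about 8 N holds it on the stop
- pedal_pad (a point): top centre of the black rubber pad (40 x 52 mm) near the free end of the yellow pedal (60 mm wide); moves with it: about 50 mm above the table at rest, about 30 mm pressed home. Its x is level with the pedal up and points to the hinge, 80 mm away, on the side far from the robot. The pedal's grey base, 130 x 80 mm, is fixed left or right of the stage
- bearing: steel ball bearing lying flat, 84 mm diameter, 26 mm high; origin at the centre of its underside. It lies on the side of the stage where the pedal is not. Leave it alone
- bearing_large: larger steel ball bearing lying flat on the right, 100 mm diameter, 30 mm high; origin at the centre of its underside. Leave it alone
- mouse: black and grey computer mouse on a blue mat on the left, 100 x 58 x 32 mm; origin at the centre of its underside. Leave it alone
- jar: closed jar to the left, 60 mm diameter, 90 mm high; origin at the centre of its underside. Leave it alone
Things that resemble listed ones, but are neither listed nor needed, are in the scene too. Of the things shaped like the plate, the aluminium one is meant.

How it is judged:
On the way, in this order (a step that is already met when the one before it is completed fails the run):
1. the plate stands upright on a long edge, flush against both posts, at rest and let go of (angle between plate's own z axis and vertical between 1.481 and 1.661 rad and angle between the y axis of plate and the y axis of stage, either way round below 0.1 rad and x of plate_mid in the frame of stage between 0.02 and 0.034 m and y of plate_mid in the frame of stage between -0.035 and 0.035 m and z of plate_mid in the frame of stage between 0.113 and 0.126 m and linear speed of plate below 0.02 m/s and angular speed of plate below 0.2 rad/s and contact force between plate and the fingers below 0.1 N and contact force between plate and the arm below 0.1 N), for 0.3 s.
2. the pedal is pressed down to its stop while the plate stands (value of joint pedal above 0.22 rad and angle between plate's own z axis and vertical between 1.481 and 1.661 rad and angle between the y axis of plate and the y axis of stage, either way round below 0.1 rad and x of plate_mid in the frame of stage between 0.02 and 0.034 m and y of plate_mid in the frame of stage between -0.035 and 0.035 m and z of plate_mid in the frame of stage between 0.113 and 0.126 m), for 0.2 s.
At the end, for the whole second after the job is handed in: the plate stands at rest on a long edge on the stage, upright within 5 and parallel to the posts within 5.7 degrees, its middle within 7 mm of the flush place in depth and height and 35 mm of the posts' centre line sideways; the pedal, pressed earlier, is back up (under 0.03 rad) (angle between plate's own z axis and vertical between 1.481 and 1.661 rad and angle between the y axis of plate and the y axis of stage, either way round below 0.1 rad and x of plate_mid in the frame of stage between 0.02 and 0.034 m and y of plate_mid in the frame of stage between -0.035 and 0.035 m and z of plate_mid in the frame of stage between 0.113 and 0.126 m and linear speed of plate below 0.02 m/s and angular speed of plate below 0.2 rad/s and value of joint pedal below 0.03 rad); the robot touches nothing.
It fails at once if the plate falls off the stage (height (world z) of plate_mid below 0.06 m).
It fails at once if another loose thing is shifted more than 20 mm (distance of any of bearing, bearing_large, mouse, jar from where it was at the start of the episode above 0.02 m).
It also fails if it takes over 58 s, if anything falls off the work surface, if the arm or the gripper's body presses on something with over 40 N, if the wrist force passes 120 N, or if a joint passes its speed limit or range.

### The arm

A 6-joint arm with a two-finger parallel gripper is mounted at the origin on the work surface. World frame = base frame: x ahead of the robot, y to its left, z up, the work surface at z = 0. Lengths are in m, angles in rad, forces in N, time in s.
With the tool pointing down it reaches from about 0.425 to 0.95 m from the base axis. Payload 14.7 kg.
Tool frame: the origin (TCP) lies between the finger pads; the fingertips stand 8 mm ahead of it and the grasp point (between the pads) lies 11 mm behind it; y points along the fingers, x is the direction in which the jaws open and shut, and the axes are right-handed (so a half turn about y gives the same grasp; the last joint's range is limited). The gripper opens to 85 mm and grips with 20 to 120 N. Pads are 22 mm wide; open, the fingers measure 114 mm over their backs; the gripper's body (76 mm by 85 mm) begins 54 mm behind the grasp point. The pads swing forward as they close: fully open they stand 13 mm farther back than shut.
Start: joints at [1.284, 0.48, 1.596, -0, 1.065, -0.047], TCP at [0.154, 0.631, 0.239] pointing down, gripper open.
Joint ranges: [-2.75, 2.75], [-0.82, 2.05], [0.23, 2.67], [-1.56, 4.7], [0.09, 2.69], [-2.92, 2.92]. Speed limits (rad/s): [1.89, 1.89, 2.39, 3.01, 3.01, 3.01].

### API

Orientations are given as a rotation vector (axis times angle).
In Python, from cell import bot, grab_frame, spot_in, trace, pinpoint gives the robot as it stands.
- The arm moves only by the tool apply_moves, never from a script. Its argument "series" is a list of rows, each a list of 2 entries, a list of its own where there are three numbers: the shift along the tool's x, y, z scaled (see below), then the turn about the tool's y scaled (see below). In form: [[[tx, ty, tz], yaw], ...]. A call has 1 to 12 rows; each row shifts and turns the commanded pose from where the row before left it, along the tool's axes as they then stand; what a row does not reach is not made up. The controller multiplies each number of a shift by 30 mm and each number of a turn by 0.12 rad. A row lasts 1/12 s, in which the tool goes at most 41.7 mm and 7.16 degrees, less where a joint would pass 70% of its speed; a pose out of reach is approached as far as the arm can. A call with a number of a shift or a turn outside -1 to 1 is refused whole. A call with a gripper value outside its range is refused whole. "claw" is the closure, from -1 (fully open) to 1 (shut), set as the call begins (left out, the last holds). The fingers move at their own pace and stop on an object; "grip_force" is the grip in N (left out, the last holds). Time passes only in rows, so rows that do not move let the fingers close. It gives the time, the measured TCP pose, the force and the opening at its end, in the units of the state.
- bot.get_state(): the state, without advancing time (a new reading comes with each control period).
- grab_frame(name): name is "scene" or "side" or "wrist"; returns a dict with "img" (480x640x3 uint8, red, green, blue), "z_map" (480x640 float32, m along the optical axis (not along the pixel's ray), 0 where there is no reading), "fovy" (degrees; the focal length in pixels is half the picture's height over the tangent of half this angle, whatever the lens; pixels are square), "cx", "cy" (the principal point, pixels), "pose" (4x4, takes a point from camera to world coordinates); the wrist camera has in their place "tool_from_camera" (4x4, takes a point from camera to tool coordinates, whose origin is the TCP and whose axes are the tool frame's). Camera axes: x right, y down, z forward; pixel columns grow to the right and rows downward; lengths in m; the calibration is good to about 2 mm. A picture is of the moment at which its call begins: read the wrist's pose just before it.
- bot.finish_job(): hands the job in, once; it reports no verdict.
Trained networks look in the newest picture that a camera, given by its name, has taken for a name from the list of things; names that differ only in an ending like _2 or _b are one class to them, and where a whole thing is asked for, a point or a joint stands for the part that bears it (a point fixed in the world has none). Each returns a list of dicts, best first, with "conf" (0 to 1); they miss things now and then, are a little off and sometimes report something else, mostly with a low value. They report only what shows in the picture. A call takes as long as a camera call. They do not tell look-alikes from the thing itself.
- spot_in(query, camera): "pixel" ([column, row] in pixels, amid what is visible of it).
- trace(query, camera): "pixels" (480x640 bool, what is visible of it) and "pixel" ([column, row] in pixels, amid what is visible of it).
- pinpoint(query, camera): "pixel" ([column, row] in pixels: a listed point, or the origin of a listed thing).
The state is a dict: "time_s": time; "joints": joint angles; "dq": joint speeds; "tau": joint torques, N m; "ee_pos": TCP position; "orientation": TCP orientation; "ft_force": force on the tool from outside, world axes, zero at the start; "moment": the same for the moment, N m; "opening": finger opening in m.
Only numpy, scipy, OpenCV 4.12 (cv2) and the standard library are available. Lean on these libraries where they do the work, as an engineer would, in place of code of your own. Each camera call takes 0.05 s, during which the arm holds its last target. There are 200 camera calls.

## Working session

There is one attempt and no reset: what is moved stays moved. The work goes in short steps, Python scripts to look and compute and a tool call to move; the robot and the scene stay as the last step left them, time stands still between calls to the robot, and variables do not carry over. Pictures are saved under pics/ and viewed, about 8 in all and at most 12, crops included, and the job is handed in when it is done.

Besides the shell and the picture viewer there is one more tool, called after "Emit:" as name([rows], argument=value, ...), one row to a line, values as JSON. apply_moves: Moves the arm, as the interface text tells. Its arguments: {"type":"object","properties":{"series":{"type":"array","items":{"type":"array"}},"claw":{"type":"number"},"grip_force":{"type":"number"}},"required":["series"]}

```bash
ls; mkdir -p pics; cat > h.py <<'E'
import numpy as np, cv2
from scipy.spatial.transform import Rotation as R
from cell import bot, grab_frame, spot_in, trace, pinpoint
def K(f):
    return 240/np.tan(np.radians(f["fovy"]/2))
def pose(f,s=None):
    if "pose" in f: return np.array(f["pose"])
    T=np.eye(4);T[:3,:3]=R.from_rotvec(s["orientation"]).as_matrix();T[:3,3]=s["ee_pos"]
    return T@np.array(f["tool_from_camera"])
def cloud(f,s=None):
    v,u=np.mgrid[:480,:640];z=f["z_map"];k=K(f)
    P=np.stack([(u-f["cx"])/k*z,(v-f["cy"])/k*z,z],-1);T=pose(f,s)
    return P@T[:3,:3].T+T[:3,3]
def save(n,img): cv2.imwrite("pics/"+n+".png",img[:,:,::-1])
E
python3 - <<'E'
from h import *
s=bot.get_state();print({k:np.round(v,3) for k,v in s.items()})
print(R.from_rotvec(s["orientation"]).as_matrix().round(3))
for c in ["scene","side"]:
    f=grab_frame(c);save(c,f["img"]);P=cloud(f);np.save(c,P)
    for q in ["plate","stage","rest","pedal","pedal_pad","plate_mid","bearing","bearing_large","mouse","jar"]:
        for fn in (pinpoint,spot_in):
            try: r=fn(q,c)
            except Exception as e: print(c,q,fn.__name__,e);continue
            for d in r[:3]:
                u,v=np.round(d["pixel"]).astype(int);ok=0<=u<640 and 0<=v<480
                print(c,q,fn.__name__,round(d["conf"],2),u,v,P[v,u].round(3) if ok else "")
E
```

```text
pics
{'time_s': np.float64(0.0), 'joints': array([ 1.284,  0.481,  1.597, -0.   ,  1.065, -0.047]), 'dq': array([-0.001,  0.001, -0.   ,  0.   ,  0.   ,  0.   ]), 'tau': array([ 5.0000e-03, -9.5064e+01, -4.3019e+01,  0.0000e+00,  1.2000e-02,
        0.0000e+00]), 'ee_pos': array([0.154, 0.631, 0.239]), 'orientation': array([-1.314, -1.03 ,  1.032]), 'ft_force': array([ 0.611, -0.108,  0.469]), 'moment': array([0.024, 0.021, 0.004]), 'opening': np.float64(0.086)}
[[ 0.237 -0.    -0.971]
 [ 0.971 -0.001  0.237]
 [-0.001 -1.     0.   ]]
scene plate call 0.95 275 168 [ 0.327 -0.208  0.015]
scene plate call 0.94 387 225 [0.325 0.18  0.013]
scene plate call 0.89 314 230 [0.451 0.021 0.017]
scene plate call 0.93 385 225 [0.333 0.178 0.022]
scene plate call 0.85 243 247 [ 0.628 -0.071  0.086]
scene plate call 0.84 311 229 [0.45  0.01  0.013]
scene stage call 0.88 236 271 [ 0.685 -0.051  0.067]
scene stage call 0.8 222 272 [ 0.724 -0.047  0.125]
scene rest call 0.95 221 264 [ 0.714 -0.055  0.14 ]
scene rest call 0.84 227 272 [ 0.713 -0.044  0.112]
scene rest call 0.27 218 198 [ 0.514 -0.27   
[... 1939 characters left out ...]
.317 -0.221  0.017]
side plate_mid call 0.93 368 258 [-0.176 -0.898  1.075]
side plate_mid call 0.9 326 240 [0.616 0.13  0.013]
side plate_mid call 0.85 299 285 [0.433 0.01  0.019]
side bearing call 0.73 386 343 [ 0.485 -0.292  0.028]
side bearing call 0.9 388 338 [ 0.5   -0.283  0.028]
side bearing_large call 0.66 460 338 [ 0.642 -0.389  0.032]
side bearing_large call 0.95 462 334 [ 0.656 -0.383  0.032]
side mouse call 0.72 239 190 [0.529 0.51  0.024]
side mouse call 0.66 384 279 [ 0.6   -0.149  0.072]
side mouse call 0.87 236 184 [0.53  0.53  0.037]
side jar call 0.58 302 200 [0.667 0.33  0.028]
side jar call 0.6 299 189 [0.665 0.344 0.065]
side jar call 0.47 394 272 [ 0.644 -0.141  0.068]
```

View pics/scene.png

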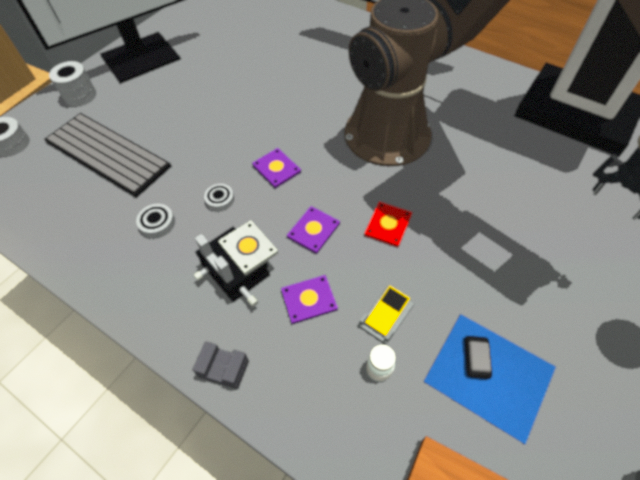

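View pics/side.png

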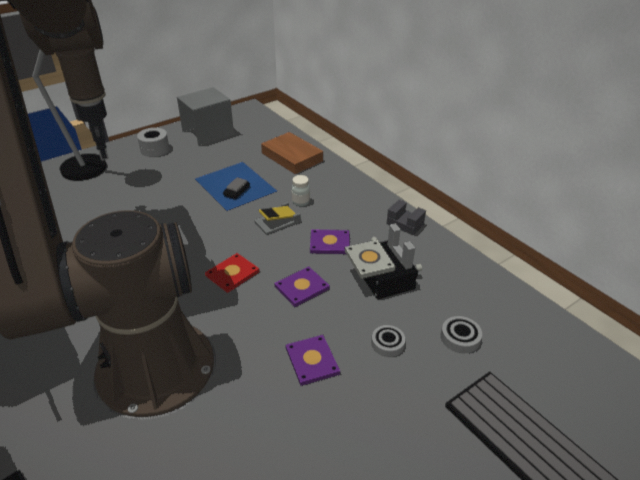

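```bash
python3 - <<'E'
from h import *
for c in ["scene","side"]:
    P=np.load(c+".npy").reshape(-1,3)
    def box(m,n):
        Q=P[m][:,:2].astype(np.float32)
        if len(Q)<20: print(c,n,len(Q));return
        print(c,n,len(Q),cv2.minAreaRect(Q),"z",np.median(P[m][:,2]).round(4),np.percentile(Q,[1,99],axis=0).round(3).tolist())
    near=(abs(P[:,0]-.65)<.2)&(abs(P[:,1]+.06)<.15)
    box(near&(abs(P[:,2]-.086)<.004),"plate")
    box(near&(abs(P[:,2]-.070)<.003),"stagetop")
    box(near&(abs(P[:,2]-.142)<.004),"posts")
    ped=(abs(P[:,0]-.56)<.12)&(abs(P[:,1]-.315)<.06)&(P[:,2]>.028)
    box(ped,"pedal")
E
```

```text
scene plate 1670 ((0.6432002782821655, -0.07255202531814575), (0.1224898248910904, 0.1506347954273224), 72.59503173828125) z 0.0856 [[0.563, -0.13], [0.713, -0.002]]
scene stagetop 842 ((0.6459323763847351, -0.0839909017086029), (0.15104132890701294, 0.1551390141248703), 74.88182067871094) z 0.0696 [[0.594, -0.17], [0.735, -0.003]]
scene posts 188 ((0.7014703154563904, -0.09993042051792145), (0.11686494201421738, 0.019932258874177933), 74.86071014404297) z 0.1416 [[0.68, -0.156], [0.724, -0.043]]
scene pedal 1261 ((0.5956282615661621, 0.31058523058891296), (0.190239816904068, 0.09601438790559769), 12.37812328338623) z 0.0415 [[0.507, 0.269], [0.678, 0.372]]
side plate 1113 ((0.639754056930542, -0.07530234754085541), (0.13288737833499908, 0.15450100600719452), 73.12490844726562) z 0.0861 [[0.558, -0.152], [0.707, -0.002]]
side stagetop 480 ((0.640670895576477, -0.08629560470581055), (0.15353259444236755, 0.1599551886320114), 75.0942153930664) z 0.0703 [[0.566, -0.173], [0.709, -0.027]]
side posts 128 ((0.6996613144874573, -0.10068529844284058), (0.11839713901281357, 0.024876825511455536), 75.45394897460938) z 0.1419 [[0.675, -0.156], [0.723, -0.045]]
side pedal 626 ((0.5927111506462097, 0.3087613880634308), (0.19104862213134766, 0.09636392444372177), 13.759001731872559) z 0.0474 [[0.503, 0.268], [0.679, 0.371]]
```

Scene picture: the aluminium plate is at (247,246) on the black stage. The plate-shaped look-alikes are three purple plates at (276,168), (313,229) and (308,299) and a red one at (388,224), all flat on the table. The pedal is at (388,308) and the posts at about (222,255). The side picture agrees, with the aluminium plate at (370,257). I choose the aluminium plate on the stage, and I'll hover in front of it and check with the wrist camera.

Emit:
apply_moves([
  [[-0.96,0,-0.91],0],
  [[-0.96,0,-0.91],0],
  [[-0.96,0,-0.91],0],
  [[-0.96,0,-0.91],0],
  [[-0.96,0,-0.91],0],
  [[-0.96,0,-0.91],0],
  [[-0.96,0,-0.91],0],
  [[-0.96,0,-0.91],0],
  [[-0.96,0,-0.91],0],
  [[-0.96,0,-0.91],0],
])

```text
time_s: 2.83
ee_pos: [0.3517, 0.2851, 0.2396]
orientation: [-1.313, -1.032, 1.03]
ft_force: [0.8, -0.6, 0.1]
opening: 0.0853
```

Emit:
apply_moves([
  [[-0.96,0,-0.91],0],
  [[-0.96,0,-0.91],0],
  [[-0.96,0,-0.91],0],
  [[-0.96,0,-0.91],0],
  [[-0.96,0,-0.91],0],
  [[-0.96,0,-0.91],0],
  [[-0.96,0,-0.91],0],
  [[-0.96,0,-0.91],0],
  [[-0.96,0,-0.91],0],
  [[-0.96,0,-0.91],0],
  [[0,0,0],0],
], claw=-0.2)

```text
time_s: 3.75
ee_pos: [0.5514, -0.0633, 0.2395]
orientation: [-1.318, -1.03, 1.028]
ft_force: [-1.6, -0.3, -0.3]
opening: 0.0513
```

```bash
python3 - <<'E'
from h import *
s=bot.get_state();print({k:np.round(s[k],4) for k in ("time_s","ee_pos","opening","ft_force")},R.from_rotvec(s["orientation"]).as_matrix().round(3).tolist())
f=grab_frame("wrist");save("w1",f["img"]);P=cloud(f,s);np.save("w1",P)
print(np.array(f["tool_from_camera"]).round(3).tolist(),f["fovy"])
for q in ["plate","plate_mid","rest","stage"]:
  for d in pinpoint(q,"wrist")[:2]:
    u,v=np.round(d["pixel"]).astype(int);print(q,round(d["conf"],2),u,v,P[v,u].round(3) if 0<=u<640 and 0<=v<480 else "")
E
```

```text
{'time_s': np.float64(3.75), 'ee_pos': array([ 0.5514, -0.0633,  0.2395]), 'opening': np.float64(0.0513), 'ft_force': array([-1.5834, -0.3236, -0.3322])} [[0.241, 0.003, -0.971], [0.971, -0.002, 0.241], [-0.001, -1.0, -0.003]]
[[1.0, -0.001, 0.001, 0.002], [-0.001, -0.258, 0.966, -0.136], [-0.001, -0.966, -0.258, 0.065], [0.0, 0.0, 0.0, 1.0]] 59.44309543918808
plate 0.68 383 50 [0.446 0.015 0.018]
plate 0.66 339 299 [ 0.612 -0.063  0.089]
plate_mid 0.83 342 302 [ 0.616 -0.061  0.087]
plate_mid 0.7 547 231 [0.624 0.125 0.018]
rest 0.81 322 383 [ 0.688 -0.095  0.073]
```

View pics/w1.png

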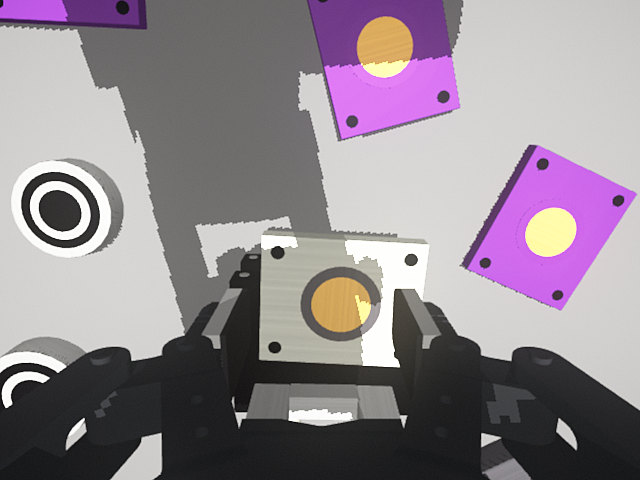

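The wrist view shows the aluminium plate (brass disc at (340,304)) on the black stage, with the post tops at (268,402) and (372,402). The choice is confirmed. Next I fit the edges.

```bash
python3 - <<'E'
from h import *
P=np.load("w1.npy");img=cv2.imread("pics/w1.png")
m=(abs(P[...,2]-.086)<.004)
m[370:]=0;m[:,:200]=0;m[:,460:]=0
n,l,st,_=cv2.connectedComponentsWithStats(m.astype(np.uint8));i=1+np.argmax(st[1:,4]);Q=P[l==i]
print(st[i],cv2.minAreaRect(Q[:,:2].astype(np.float32)),np.median(Q[:,2]))
m=(abs(P[...,2]-.142)<.006)&(abs(P[...,0]-.69)<.05);m[:380]=0
Q=P[m];print(len(Q),cv2.minAreaRect(Q[:,:2].astype(np.float32)))
a=np.radians(-15);X=np.array([np.cos(a),np.sin(a)]);Y=np.array([-X[1],X[0]]);rest=np.array([.7005,-.1])-.01*X;O=rest-.035*X
print("O",O)
f=grab_frame("wrist");s=bot.get_state();T=pose(f,s);k=K(f)
for u,v in [(262,232),(428,243),(260,360),(400,367)]:
    d=T[:3,:3]@[(u-f["cx"])/k,(v-f["cy"])/k,1];p=T[:3,3]+d*(.086-T[2,3])/d[2]
    print(u,v,p.round(4),"stage",((p[:2]-O)@X).round(4),((p[:2]-O)@Y).round(4))
for n,z,S in [("post-edge",.142,[(247,384),(290,385),(356,386),(399,387)]),("bar front",.088,[(289,398),(357,399)])]:
  for u,v in S:
    d=T[:3,:3]@[(u-f["cx"])/k,(v-f["cy"])/k,1];p=T[:3,3]+d*(z-T[2,3])/d[2]
    print(n,u,v,p.round(4),"stage",((p[:2]-O)@X).round(4),((p[:2]-O)@Y).round(4))
p=s["ee_pos"][:2];print("tcp stage",(p-O)@X,(p-O)@Y)
E
```

```text
[  259   234   170   134 18345] ((0.6175969839096069, -0.06330595910549164), (0.12051272392272949, 0.10114139318466187), 72.81195068359375) 0.08776483777319788
0 ((0.0, 0.0), (0.0, 0.0), 0.0)
O [ 0.65703334 -0.08835314]
262 232 [ 0.546  -0.0975  0.086 ] stage -0.1049 -0.0376
428 243 [0.582  0.0157 0.086 ] stage -0.0994 0.0811
260 360 [ 0.6439 -0.1268  0.086 ] stage -0.0027 -0.0406
400 367 [ 0.6757 -0.0228  0.086 ] stage 0.001 0.0681
post-edge 247 384 [ 0.6276 -0.1227  0.142 ] stage -0.0196 -0.0408
post-edge 290 385 [ 0.6348 -0.0964  0.142 ] stage -0.0194 -0.0135
post-edge 356 386 [ 0.6454 -0.0558  0.142 ] stage -0.0196 0.0284
post-edge 399 387 [ 0.6527 -0.0294  0.142 ] stage -0.0195 0.0558
bar front 289 398 [ 0.6806 -0.1132  0.088 ] stage 0.0292 -0.0179
bar front 357 399 [ 0.6943 -0.0613  0.088 ] stage 0.029 0.0357
tcp stage -0.11412107306583945 0.0021542059335380205
```

Emit:
apply_moves([
  [[0.2,0,0.45],0.15],
  [[0,0.88,0],0],
  [[0,0.88,0],0],
  [[0,0.88,0],0],
  [[0,0.88,0],0],
  [[0,0.88,0],0],
  [[0,0.88,0],0],
  [[0,0.88,0],0],
  [[0,0,0],0],
  [[0,0,0],0],
  [[0,0,0],0],
  [[0,0,0],0],
])

```text
time_s: 5.05
ee_pos: [0.5373, -0.0486, 0.0562]
orientation: [-1.322, -1.019, 1.017]
ft_force: [0.3, 0.1, -0.0]
opening: 0.0515
```

```bash
cat >> h.py <<'E'
a=np.radians(-15);X=np.array([np.cos(a),np.sin(a)]);Y=np.array([-X[1],X[0]]);rest=np.array([.7005,-.1])-.01*X;O=rest-.035*X
def st():
    s=bot.get_state();p=s["ee_pos"][:2]-O;F=s["ft_force"];r=R.from_rotvec(s["orientation"]).as_matrix()
    print("t",s["time_s"],"stage x y z mm",np.round([p@X*1e3,p@Y*1e3,s["ee_pos"][2]*1e3],1),"F XYz",np.round([F[:2]@X,F[:2]@Y,F[2]],1),"yaw",np.degrees(np.arctan2(r[1,0],r[0,0])).round(2),"tiltz",r[2].round(4),"op",s["opening"].round(4))
    return s
E
python3 -c "
from h import *
st()"
```

```text
Traceback (most recent call last):
  File "h.py", line 18, in st
    print("t",s["time_s"],"stage x y z mm",np.round([p@X*1e3,p@Y*1e3,s["ee_pos"][2]*1e3],1),"F XYz",np.round([F[:2]@X,F[:2]@Y,F[2]],1),"yaw",np.degrees(np.arctan2(r[1,0],r[0,0])).round(2),"tiltz",r[2].round(4),"op",s["opening"].round(4))
                                                                                                                                                                                                                       ^^^^^^^^^^^^^^^^^^
AttributeError: 'float' object has no attribute 'round'
```

```bash
sed -i 's/s\["opening"\].round(4)/round(float(s["opening"]),4)/' h.py; python3 -c "
from h import *
st()"
```

```text
t 5.05 stage x y z mm [-126.     7.4   56.2] F XYz [ 0.2  0.2 -0. ] yaw 75.26 tiltz [ 3.0e-04 -1.0e+00 -2.4e-03] op 0.0515
```

Emit:
apply_moves([
  [[0,0,-0.2],0],
  [[0,0,-0.2],0],
  [[0,0,-0.1],0],
  [[0,0,-0.1],0],
  [[0,0,-0.1],0],
  [[0,0,-0.1],0],
  [[0,0,-0.1],0],
  [[0,0,-0.1],0],
  [[0,0,-0.1],0],
  [[0,0,-0.1],0],
  [[0,0,-0.1],0],
  [[0,0,-0.1],0],
])

```text
time_s: 6.05
ee_pos: [0.5772, -0.0595, 0.0544]
orientation: [-1.32, -1.017, 1.017]
ft_force: [-1.0, 0.2, -1.5]
opening: 0.0513
```

```bash
python3 -c "
from h import *
st()"
```

```text
t 6.05 stage x y z mm [-84.6   7.2  54.4] F XYz [-1.  -0.1 -1.5] yaw 75.23 tiltz [ 0. -1. -0.] op 0.0513
```

Emit:
apply_moves([
  [[0,0,-0.06],0],
  [[0,0,-0.06],0],
  [[0,0,-0.06],0],
  [[0,0,0],0],
])

```text
time_s: 6.38
ee_pos: [0.5826, -0.061, 0.0546]
orientation: [-1.321, -1.018, 1.017]
ft_force: [0.2, 0.0, 0.1]
opening: 0.0513
```

```bash
python3 - <<'E'
from h import *
s=st();f=grab_frame("wrist");save("w2",f["img"]);st()
E
```

```text
t 6.3833 stage x y z mm [-79.    7.2  54.6] F XYz [0.2 0.1 0.1] yaw 75.23 tiltz [ 0.e+00 -1.e+00 -6.e-04] op 0.0513
t 6.4333 stage x y z mm [-79.1   7.2  54.6] F XYz [ 0.9 -0.5  0.4] yaw 75.22 tiltz [ 1.e-04 -1.e+00 -6.e-04] op 0.0512
```

View pics/w2.png

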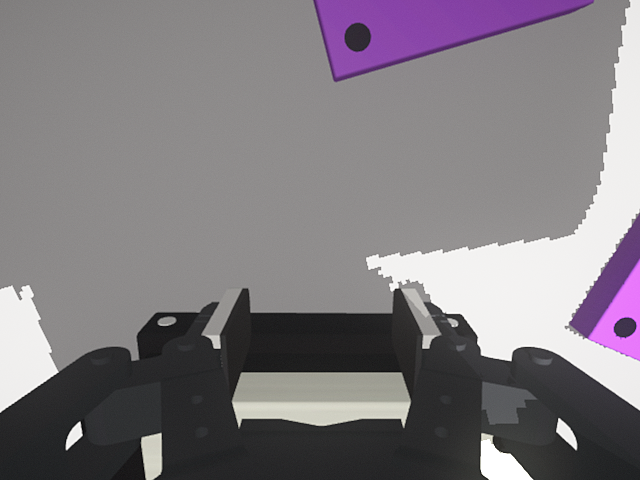

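Wrist view: the fingers (tips at about rows 290–350) stand in front of the plate's light front face (rows 372–402), with the stage wall below it. I'll creep the last few mm to the posts.

Emit:
apply_moves([
  [[0,0,-0.05],0],
  [[0,0,-0.05],0],
  [[0,0,0],0],
])

```text
time_s: 6.68
ee_pos: [0.584, -0.0614, 0.0544]
orientation: [-1.319, -1.016, 1.018]
ft_force: [-6.4, 2.0, 4.6]
opening: 0.0509
```

Emit:
apply_moves([
  [[0,0,-0.05],0],
  [[0,0,0],0],
])

```text
time_s: 6.85
ee_pos: [0.584, -0.0614, 0.0542]
orientation: [-1.316, -1.014, 1.019]
ft_force: [-12.8, 4.7, 8.9]
opening: 0.0509
```

```bash
python3 - <<'E'
from h import *
st()
E
```

```text
t 6.85 stage x y z mm [-77.5   7.1  54.2] F XYz [-13.6   1.2   8.9] yaw 75.22 tiltz [-3.0e-04 -1.0e+00  4.8e-03] op 0.0509
```

Contact with the posts: 13.6 N push, and the vertical reading of 8.9 N implies high friction. I add a little preload, then lift by friction.

Emit:
apply_moves([
  [[0,-0.03,-0.07],0],
  [[0,-0.1,0],0],
  [[0,-0.1,0],0],
  [[0,-0.1,0],0],
  [[0,-0.1,0],0],
  [[0,0,0],0],
])

```text
time_s: 7.35
ee_pos: [0.5837, -0.0612, 0.0663]
orientation: [-1.313, -1.011, 1.021]
ft_force: [-18.0, 8.9, -2.4]
opening: 0.0511
```

```bash
python3 - <<'E'
from h import *
s=st();f=grab_frame("wrist");P=cloud(f,s);save("w3",f["img"])
for v in range(360,450,8): print(v,((P[v,322,:2]-O)@X*1e3).round(1),(P[v,322,2]*1e3).round(1))
E
```

```text
t 7.35 stage x y z mm [-77.9   7.2  66.3] F XYz [-19.7   4.   -2.4] yaw 75.22 tiltz [-4.0e-04 -1.0e+00  9.2e-03] op 0.0511
360 -56.3 59.1
368 -56.4 64.9
376 -66.9 86.5
384 -66.5 90.1
392 -65.7 93.0
400 -65.4 96.3
408 -65.0 99.5
416 -62.4 99.5
424 -59.3 99.0
432 -87.6 136.8
440 -88.4 139.9
448 -88.4 141.8
```

The front edge is up about 14 mm, with the bottom corner stuck to the fingers. I'll continue along the arc.

Emit:
apply_moves([
  [[0,-0.12,0],0],
  [[0,-0.12,-0.01],0],
  [[0,-0.12,-0.02],0],
  [[0,-0.12,-0.03],0],
  [[0,-0.12,-0.04],0],
  [[0,-0.12,-0.04],0],
  [[0,0,0],0],
])

```text
time_s: 7.98
ee_pos: [0.5857, -0.0618, 0.0875]
orientation: [-1.31, -1.008, 1.023]
ft_force: [-28.7, 12.1, 3.5]
opening: 0.0515
```

```bash
cat >> h.py <<'E'
def look(n):
    s=st();f=grab_frame("wrist");P=cloud(f,s);save(n,f["img"])
    print([(v,((P[v,322,:2]-O)@X*1e3).round(1),(P[v,322,2]*1e3).round(1)) for v in range(330,440,8)])
E
python3 - <<'E'
from h import *
look("w4")
E
```

```text
t 7.9833 stage x y z mm [-75.8   7.2  87.5] F XYz [-30.9   4.3   3.5] yaw 75.22 tiltz [-7.000e-04 -9.999e-01  1.350e-02] op 0.0515
[(330, np.float64(-56.7), np.float64(60.1)), (338, np.float64(-56.4), np.float64(66.8)), (346, np.float64(-55.1), np.float64(71.0)), (354, np.float64(-51.9), np.float64(71.6)), (362, np.float64(-47.9), np.float64(71.1)), (370, np.float64(-44.9), np.float64(72.0)), (378, np.float64(-64.4), np.float64(108.1)), (386, np.float64(-63.0), np.float64(110.2)), (394, np.float64(-62.6), np.float64(113.8)), (402, np.float64(-61.7), np.float64(116.4)), (410, np.float64(-60.9), np.float64(118.9)), (418, np.float64(-58.5), np.float64(119.3)), (426, np.float64(-85.3), np.float64(156.6)), (434, np.float64(-85.6), np.float64(159.1))]
```

Emit:
apply_moves([
  [[0,-0.1,0.03],0],
  [[0,-0.1,0.02],0],
  [[0,-0.1,0],0],
  [[0,-0.1,-0.03],0],
  [[0,-0.1,-0.05],0],
  [[0,-0.1,-0.05],0],
  [[0,0,0],0],
])

```text
time_s: 8.62
ee_pos: [0.5919, -0.0635, 0.1067]
orientation: [-1.316, -1.013, 1.02]
ft_force: [-17.1, 5.1, 5.9]
opening: 0.0514
```

```bash
python3 - <<'E'
from h import *
look("w5")
E
```

```text
t 8.6167 stage x y z mm [-69.4   7.1 106.7] F XYz [-17.9   0.5   5.9] yaw 75.22 tiltz [-3.e-04 -1.e+00  6.e-03] op 0.0514
[(330, np.float64(-45.8), np.float64(71.2)), (338, np.float64(-42.2), np.float64(71.7)), (346, np.float64(-37.8), np.float64(71.1)), (354, np.float64(-34.2), np.float64(71.8)), (362, np.float64(-29.9), np.float64(71.4)), (370, np.float64(-26.1), np.float64(72.0)), (378, np.float64(-57.3), np.float64(126.2)), (386, np.float64(-56.2), np.float64(128.8)), (394, np.float64(-55.1), np.float64(131.2)), (402, np.float64(-54.1), np.float64(133.7)), (410, np.float64(-52.4), np.float64(135.1)), (418, np.float64(-50.5), np.float64(136.3)), (426, np.float64(-78.8), np.float64(175.0)), (434, np.float64(-79.4), np.float64(177.9))]
```

Emit:
apply_moves([
  [[0,-0.12,-0.06],0],
  [[0,-0.12,-0.07],0],
  [[0,-0.12,-0.07],0],
  [[0,-0.12,-0.07],0],
  [[0,-0.11,-0.07],0],
  [[0,-0.08,-0.07],0],
  [[0,-0.08,-0.08],0],
  [[0,-0.08,-0.08],0],
  [[0,0,0],0],
])

```text
time_s: 9.42
ee_pos: [0.6113, -0.0686, 0.1324]
orientation: [-1.32, -1.017, 1.017]
ft_force: [-6.3, 0.6, 5.5]
opening: 0.0511
```

```bash
python3 - <<'E'
from h import *
look("w6")
E
```

```text
t 9.4167 stage x y z mm [-49.3   7.3 132.4] F XYz [-6.3 -1.1  5.5] yaw 75.23 tiltz [-0.e+00 -1.e+00  4.e-04] op 0.0511
[(330, np.float64(-11.9), np.float64(70.7)), (338, np.float64(-7.8), np.float64(71.5)), (346, np.float64(-3.8), np.float64(72.6)), (354, np.float64(1.6), np.float64(71.4)), (362, np.float64(5.6), np.float64(72.5)), (370, np.float64(10.9), np.float64(71.6)), (378, np.float64(-38.0), np.float64(152.9)), (386, np.float64(-35.3), np.float64(153.2)), (394, np.float64(-33.9), np.float64(155.3)), (402, np.float64(-31.8), np.float64(156.3)), (410, np.float64(-30.6), np.float64(158.6)), (418, np.float64(-28.6), np.float64(159.6)), (426, np.float64(-59.4), np.float64(201.0)), (434, np.float64(-59.6), np.float64(203.4))]
```

Emit:
apply_moves([
  [[0,-0.06,-0.09],0],
  [[0,-0.06,-0.09],0],
  [[0,-0.06,-0.09],0],
  [[0,-0.06,-0.09],0],
  [[0,-0.05,-0.09],0],
  [[0,-0.05,-0.09],0],
  [[0,-0.05,-0.09],0],
  [[0,-0.05,-0.09],0],
  [[0,-0.04,-0.09],0],
  [[0,-0.03,-0.08],0],
  [[0,0,0],0],
])

```text
time_s: 10.38
ee_pos: [0.6379, -0.0755, 0.1474]
orientation: [-1.321, -1.018, 1.017]
ft_force: [-0.2, -0.2, -0.1]
opening: 0.0513
```

```bash
python3 - <<'E'
from h import *
look("w7")
E
```

```text
t 10.3833 stage x y z mm [-21.8   7.4 147.4] F XYz [-0.1 -0.3 -0.1] yaw 75.23 tiltz [ 1.e-04 -1.e+00 -8.e-04] op 0.0513
[(330, np.float64(11.3), np.float64(94.1)), (338, np.float64(4.8), np.float64(114.2)), (346, np.float64(0.4), np.float64(129.0)), (354, np.float64(-3.0), np.float64(141.0)), (362, np.float64(-5.5), np.float64(150.6)), (370, np.float64(-8.1), np.float64(159.7)), (378, np.float64(-9.9), np.float64(166.9)), (386, np.float64(-7.9), np.float64(168.3)), (394, np.float64(-5.0), np.float64(168.3)), (402, np.float64(-2.8), np.float64(169.2)), (410, np.float64(-0.8), np.float64(170.5)), (418, np.float64(1.8), np.float64(170.9)), (426, np.float64(-31.5), np.float64(215.4)), (434, np.float64(-32.2), np.float64(218.3))]
```

Emit:
apply_moves([
  [[0,-0.02,-0.06],0],
  [[0,-0.02,-0.06],0],
  [[0,-0.02,-0.06],0],
  [[0,-0.01,-0.06],0],
  [[0,-0.01,-0.06],0],
  [[0,-0.01,-0.06],0],
  [[0,-0.01,-0.05],0],
  [[0,0,-0.05],0],
  [[0,0,-0.05],0],
  [[0,0,-0.05],0],
  [[0,0,0],0],
])

```text
time_s: 11.35
ee_pos: [0.6537, -0.0797, 0.1502]
orientation: [-1.32, -1.017, 1.017]
ft_force: [-1.3, -0.1, 0.6]
opening: 0.0513
```

```bash
python3 - <<'E'
from h import *
look("w8")
E
```

```text
t 11.35 stage x y z mm [ -5.4   7.5 150.2] F XYz [-1.2 -0.4  0.6] yaw 75.23 tiltz [ 0.e+00 -1.e+00 -2.e-04] op 0.0513
[(330, np.float64(10.3), np.float64(130.3)), (338, np.float64(9.1), np.float64(139.2)), (346, np.float64(8.6), np.float64(146.2)), (354, np.float64(8.7), np.float64(151.8)), (362, np.float64(6.3), np.float64(160.9)), (370, np.float64(6.1), np.float64(165.9)), (378, np.float64(6.0), np.float64(170.6)), (386, np.float64(8.2), np.float64(171.5)), (394, np.float64(10.5), np.float64(172.3)), (402, np.float64(13.2), np.float64(172.5)), (410, np.float64(16.4), np.float64(172.2)), (418, np.float64(19.7), np.float64(171.8)), (426, np.float64(-15.0), np.float64(218.1)), (434, np.float64(-16.2), np.float64(221.7))]
```

Emit:
apply_moves([
  [[0,0,-0.05],0],
  [[0,0,-0.05],0],
  [[0,0,-0.05],0],
  [[0,0,-0.05],0],
  [[0,0,-0.05],0],
  [[0,0,-0.05],0],
  [[0,0,-0.04],0],
  [[0,0,-0.04],0],
  [[0,0,0],0],
])

```text
time_s: 12.15
ee_pos: [0.6647, -0.0827, 0.1502]
orientation: [-1.32, -1.017, 1.017]
ft_force: [0.4, 0.4, -0.5]
opening: 0.0512
```

```bash
python3 - <<'E'
from h import *
look("w9")
E
```

```text
t 12.15 stage x y z mm [  5.9   7.5 150.2] F XYz [ 0.2  0.4 -0.5] yaw 75.23 tiltz [-0.e+00 -1.e+00 -2.e-04] op 0.0512
[(330, np.float64(17.3), np.float64(138.8)), (338, np.float64(17.7), np.float64(144.4)), (346, np.float64(17.3), np.float64(150.9)), (354, np.float64(17.9), np.float64(155.3)), (362, np.float64(17.6), np.float64(160.9)), (370, np.float64(17.5), np.float64(165.8)), (378, np.float64(17.8), np.float64(169.8)), (386, np.float64(19.3), np.float64(171.9)), (394, np.float64(22.1), np.float64(171.9)), (402, np.float64(24.7), np.float64(172.3)), (410, np.float64(28.3), np.float64(171.4)), (418, np.float64(30.6), np.float64(172.3)), (426, np.float64(-4.0), np.float64(218.5)), (434, np.float64(-4.2), np.float64(220.9))]
```

Emit:
apply_moves([
  [[0,0,-0.04],0],
  [[0,0,-0.04],0],
  [[0,0,-0.03],0],
  [[0,0,0],0],
])

```text
time_s: 12.53
ee_pos: [0.6655, -0.0829, 0.15]
orientation: [-1.317, -1.014, 1.019]
ft_force: [-14.0, 3.8, 10.2]
opening: 0.0511
```

```bash
python3 - <<'E'
from h import *
look("w10")
E
```

```text
t 12.5333 stage x y z mm [  6.8   7.4 150. ] F XYz [-14.5   0.   10.2] yaw 75.21 tiltz [-2.0e-04 -1.0e+00  4.5e-03] op 0.0511
[(330, np.float64(17.4), np.float64(139.8)), (338, np.float64(18.0), np.float64(145.0)), (346, np.float64(18.7), np.float64(149.7)), (354, np.float64(18.8), np.float64(155.0)), (362, np.float64(18.0), np.float64(161.5)), (370, np.float64(18.2), np.float64(165.9)), (378, np.float64(18.4), np.float64(170.2)), (386, np.float64(20.2), np.float64(171.7)), (394, np.float64(23.3), np.float64(171.4)), (402, np.float64(25.5), np.float64(172.3)), (410, np.float64(28.4), np.float64(172.3)), (418, np.float64(33.0), np.float64(170.2)), (426, np.float64(-2.4), np.float64(217.8)), (434, np.float64(-3.5), np.float64(221.4))]
```

Pressed against the posts. I back off gently and look.

Emit:
apply_moves([
  [[0,0,0.06],0],
  [[0,0,0.06],0],
  [[0,0,0.1],0],
  [[0,0,0.3],0],
  [[0,0,0.6],0],
  [[0,0,0.6],0],
  [[0,0,0.6],0],
  [[0,0,0],0],
  [[0,0,0],0],
  [[0,0,0],0],
])

```text
time_s: 13.42
ee_pos: [0.6009, -0.0658, 0.1505]
orientation: [-1.321, -1.018, 1.017]
ft_force: [-0.1, -0.7, 0.6]
opening: 0.0513
```

```bash
python3 - <<'E'
from h import *
s=st();f=grab_frame("wrist");P=cloud(f,s);save("w11",f["img"])
p=(P[...,:2]-O);x=p@X*1e3;y=p@Y*1e3;z=P[...,2]*1e3
m=(x>5)&(x<30)&(z>75)&(z<168)&(abs(y-12)<58)
m[:,:150]=0
A=np.c_[y[m],z[m],np.ones(m.sum())];c,*_=np.linalg.lstsq(A,x[m],rcond=None);r=x[m]-A@c
k=abs(r)<3;c,*_=np.linalg.lstsq(A[k],x[m][k],rcond=None)
print("face n",k.sum(),"dx/dy deg",np.degrees(np.arctan(c[0])),"dx/dz deg",np.degrees(np.arctan(c[1])),"x at z120",c@[12,120,1],"y range",np.percentile(y[m],[1,99]),"z",np.percentile(z[m],[1,99]))
t=(abs(z-170)<4)&(x>10)&(x<45);print("top y",np.percentile(y[t],[1,99]),"x",np.percentile(x[t],[2,98]))
E
```

```text
t 13.4167 stage x y z mm [-60.1   7.3 150.5] F XYz [ 0.  -0.7  0.6] yaw 75.23 tiltz [ 1.0e-04 -1.0e+00 -1.1e-03] op 0.0513
face n 6662 dx/dy deg 0.10954744627677804 dx/dz deg -0.7389054832134019 x at z120 17.22368549575926 y range [-37.08783912  55.50124896] z [ 75.34965088 109.81879133]Traceback (most recent call last):
  File "<stdin>", line 9, in <module>
    return _quantile_unchecked(
        a, q, axis, out, overwrite_input, method, keepdims, weights)
    return _ureduce(a,
                    func=_quantile_ureduce_func,
    ...<5 lines>...
                    overwrite_input=overwrite_input,
                    method=method)
    r = func(a, **kwargs)
    result = _quantile(arr,
                       quantiles=q,
    ...<2 lines>...
                       out=out,
                       weights=wgt)
    slices_having_nans = np.isnan(arr[-1, ...])
                                  ~~~^^^^^^^^^
IndexError: index -1 is out of bounds for axis 0 with size 0
```

View pics/w11.png

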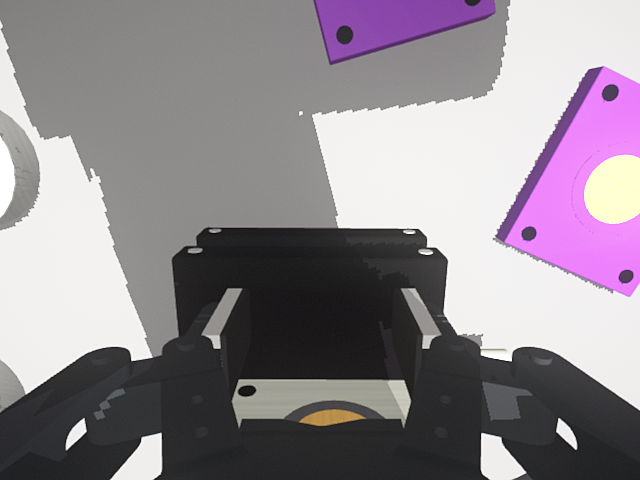

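The plate stands upright: its face with the brass disc is at about (335,410), the fitted lean is 0.7° and the front face x is 17 mm against 19 expected. The robot is clear of it. Next the pedal: shut the fingers and hover.

Emit:
apply_moves([
  [[0,-0.5,0.5],0],
  [[0.6,-0.6,0.6],0],
  [[1,-0.4,0.6],0],
  [[1,-0.3,0.6],0],
  [[1,-0.3,0.6],0],
  [[1,-0.2,0.6],0],
  [[1,0,0.6],0],
  [[1,0,0.6],0],
  [[1,0,0.6],0],
  [[1,0,0.6],0],
  [[1,0,0.6],0],
  [[1,0,0.6],0],
], claw=1)

```text
time_s: 14.47
ee_pos: [0.4754, 0.298, 0.2193]
orientation: [-1.32, -1.018, 1.017]
ft_force: [0.9, -0.0, -0.1]
opening: 0.0001
```

Emit:
apply_moves([
  [[0.5,0,0.1],0],
  [[0,0,0],0],
  [[0,0,0],0],
  [[0,0,0],0],
])

```text
time_s: 14.8
ee_pos: [0.4768, 0.3107, 0.219]
orientation: [-1.32, -1.017, 1.018]
ft_force: [0.1, 0.0, -0.1]
opening: -0.0006
```

```bash
python3 - <<'E'
from h import *
s=st();print(s["ee_pos"]);f=grab_frame("wrist");P=cloud(f,s);np.save("w12",P);save("w12",f["img"])
for fn in (pinpoint,spot_in):
  for d in fn("pedal_pad","wrist")[:2]:
    u,v=np.round(d["pixel"]).astype(int);print(round(d["conf"],2),u,v,P[v,u].round(3))
f=grab_frame("scene");P=cloud(f);p=(P[...,:2]-O);x=p@X*1e3;y=p@Y*1e3;z=P[...,2]*1e3
t=(abs(z-170)<5)&(abs(x-27)<40)&(abs(y)<90);print("plate top",t.sum(),np.percentile(x[t],[2,50,98]),np.percentile(y[t],[2,98]))
E
```

```text
t 14.8 stage x y z mm [-277.4  338.8  219. ] F XYz [ 0.1  0.  -0.1] yaw 75.22 tiltz [-5.e-04 -1.e+00  1.e-04] op -0.0006
[0.47680559 0.310725   0.21897537]
0.7 337 279 [0.528 0.312 0.051]
0.36 598 199 [0.522 0.521 0.036]
0.73 352 275 [0.528 0.324 0.051]
plate top 316 [19.56922645 27.71964341 35.42214556] [-43.45180947  73.03946831]
```

View pics/w12.png

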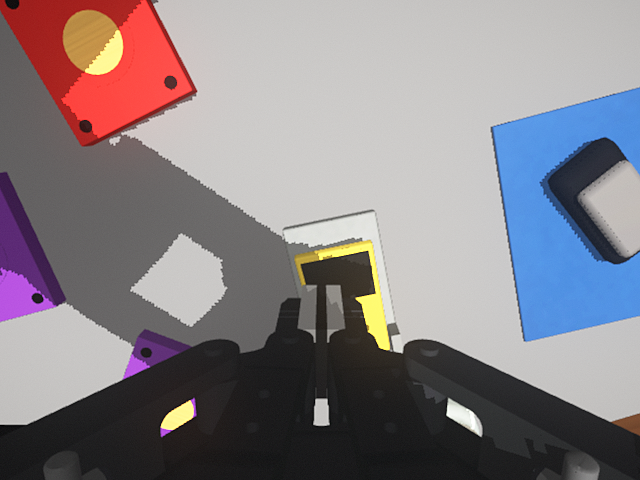

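The wrist view shows the black pad on the yellow pedal, with its front edge running from (302,266) to (370,250). The scene depth shows the plate top at x 19.6–35.4 and y −43 to 73 mm, so it is flush. I compute the pad centre.

```bash
python3 - <<'E'
from h import *
P=np.load("w12.npy")
for u,v in [(304,268),(337,262),(368,253),(372,292)]: print(u,v,P[v,u].round(4))
a,b=P[268,304],P[253,368];d=(b-a)[:2];d/=np.linalg.norm(d);n=np.array([d[1],-d[0]]);print("len",np.linalg.norm((b-a)[:2]),"xdir",n)
c=(a+b)[:2]/2+n*.019;s=bot.get_state();T=R.from_rotvec(s["orientation"]).as_matrix()
print("centre",c,"tool move units",T.T@(np.r_[c,.05]-s["ee_pos"])/.03)
E
```

```text
304 268 [0.5114 0.2903 0.0559]
337 262 [0.5132 0.3154 0.0558]
368 253 [0.5124 0.3395 0.0555]
372 292 [0.5477 0.3356 0.0458]
len 0.04921924968201294 xdir [ 0.999796   -0.02019786]
centre [0.53093206 0.31451986] tool move units [ 0.59600802  5.64075023 -1.70912688]
```

Emit:
apply_moves([
  [[0.3,0,-0.85],0],
  [[0.3,0,-0.85],0],
  [[0,0.96,0],0],
  [[0,0.96,0],0],
  [[0,0.96,0],0],
  [[0,0.96,0],0],
  [[0,0.7,0],0],
  [[0,0.2,0],0],
  [[0,0,0],0],
  [[0,0,0],0],
])

```text
time_s: 15.83
ee_pos: [0.5309, 0.3156, 0.0778]
orientation: [-1.321, -1.017, 1.016]
ft_force: [0.8, 0.5, -0.1]
opening: -0.0001
```

Emit:
apply_moves([
  [[0,0.15,0],0],
  [[0,0.15,0],0],
  [[0,0.15,0],0],
  [[0,0.15,0],0],
  [[0,0.15,0],0],
  [[0,0.1,0],0],
  [[0,0.1,0],0],
  [[0,0.1,0],0],
  [[0,0,0],0],
])

```text
time_s: 16.58
ee_pos: [0.53, 0.3158, 0.045]
orientation: [-1.32, -1.017, 1.018]
ft_force: [-1.6, 0.6, 6.0]
opening: -0.0001
```

```bash
python3 - <<'E'
from h import *
s=st();print(s["ee_pos"],s["ft_force"])
E
```

```text
t 16.5833 stage x y z mm [-227.3  357.5   45. ] F XYz [-1.7  0.2  6. ] yaw 75.23 tiltz [-4.e-04 -1.e+00  5.e-04] op -0.0001
[0.52999593 0.31576969 0.04497353] [-1.60971478  0.61575732  6.04267355]
```

Emit:
apply_moves([
  [[0,0.1,0],0],
  [[0,0.1,0],0],
  [[0,0.1,0],0],
  [[0,0,0],0],
  [[0,0,0],0],
])

```text
time_s: 17.0
ee_pos: [0.53, 0.3159, 0.0376]
orientation: [-1.32, -1.017, 1.017]
ft_force: [-8.3, -1.6, 23.9]
opening: -0.0002
```

On the stop: the tip is at 29.6 mm and the force has jumped to 24 N. I hold, then release and lift away.

Emit:
apply_moves([
  [[0,0,0],0],
  [[0,0,0],0],
  [[0,0,0],0],
  [[0,0,0],0],
  [[0,-0.15,0],0],
  [[0,-0.2,0],0],
  [[0,-0.3,0],0],
  [[0,-0.5,0],0],
  [[0,-0.9,0],0],
  [[0,-0.9,0],0],
  [[0,-0.9,0],0],
  [[0,-0.9,0.5],0],
])

```text
time_s: 18.0
ee_pos: [0.5174, 0.3192, 0.1806]
orientation: [-1.321, -1.018, 1.016]
ft_force: [0.9, 0.2, 0.7]
opening: -0.0005
```

Emit:
apply_moves([
  [[0,-0.3,0.9],0],
  [[0,0,0.5],0],
  [[0,0,0],0],
  [[0,0,0],0],
  [[0,0,0],0],
])

```text
time_s: 18.42
ee_pos: [0.4753, 0.3302, 0.1874]
orientation: [-1.32, -1.017, 1.018]
ft_force: [0.3, -0.0, 0.1]
opening: -0.0001
```

```bash
python3 - <<'E'
from h import *
s=st();print(s["ee_pos"]);f=grab_frame("wrist");P=cloud(f,s)
for d in pinpoint("pedal_pad","wrist")[:1]:
    u,v=np.round(d["pixel"]).astype(int);print(round(d["conf"],2),u,v,P[v,u].round(3))
for c in ("scene","side"):
    f=grab_frame(c);save(c+"_end",f["img"]);P=cloud(f);p=(P[...,:2]-O);x=p@X*1e3;y=p@Y*1e3;z=P[...,2]*1e3
    t=(abs(z-170)<5)&(abs(x-27)<40)&(abs(y)<90);print(c,"plate top",t.sum(),np.percentile(x[t],[2,50,98]).round(1),np.percentile(y[t],[2,98]).round(1))
    t=(abs(P[...,0]-.53)<.015)&(abs(P[...,1]-.3145)<.02);print("pad z",np.median(z[t]),t.sum())
    for q in ("bearing","bearing_large","mouse","jar"):
        for d in pinpoint(q,c)[:1]: print(q,np.round(d["pixel"]),round(d["conf"],2))
E
```

```text
t 18.4167 stage x y z mm [-283.9  357.3  187.4] F XYz [0.3 0.1 0.1] yaw 75.26 tiltz [-6.e-04 -1.e+00  3.e-04] op -0.0001
[0.47530244 0.33021696 0.18739717]
scene plate top 318 [19.5 27.7 35.4] [-41.9  72.7]
pad z 501.1267897464983 2161
bearing [218. 200.] 0.72
bearing_large [160. 221.] 0.73
mouse [480. 361.] 0.63
jar [379. 369.] 0.85
side plate top 197 [16.4 23.9 33.6] [-47.5  69.5]
pad z 45.72571934248093 122
bearing [386. 344.] 0.83
bearing_large [460. 338.] 0.96
mouse [237. 191.] 0.65
jar [386. 343.] 0.15
```

View pics/side_end.png

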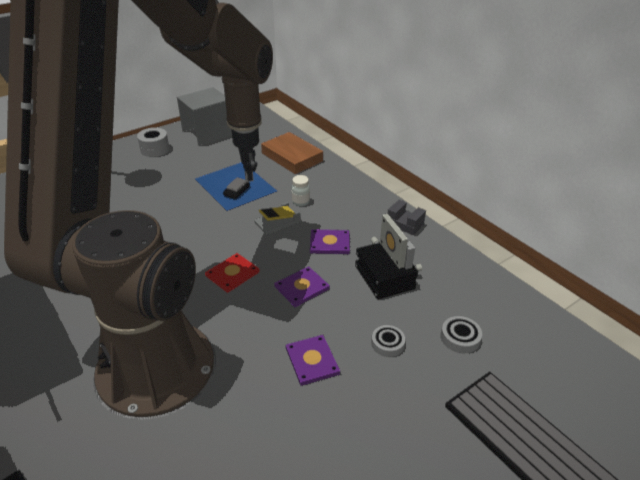

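```bash
python3 -c "
from cell import bot
print(bot.finish_job())"
```

```text
the job is handed in; nothing more can be done
None
```

The plate is standing upright against both rest posts, the pedal was pressed to its stop and came back up, and the job is handed in. It took about 19 s of robot time. No verdict was reported.

**How it was done:** I pushed the plate against the posts with the finger sides, then lifted its front edge by friction and walked it up along its arc. After pressing it flush with about 14 N, I backed off and let go. I then pressed the pedal with the fingers shut and lifted away.

**Last checks:**
- **Plate:** The scene camera put its top edge at 19.5–35.4 mm in the stage's x, where 19–35 mm is flush. Its middle is about 15 mm off the posts' centre line, and the fitted lean after release was about 0.7°. The side camera read it about 3 mm further forward than the scene camera, still inside the limits.
- **Pedal:** When pressed, the fingertips were at about 30 mm and the force jumped from 6 to 24 N, so it was on the stop. I held it there for about 0.3 s. Afterwards the side camera read the pad at about 46 mm; the arm blocked the scene camera's view of it, and the wrist-camera search did not find it.
- **Other things:** Both bearings, the mouse and the jar show at their starting pixels within about 4 pixels in the scene picture. The side camera's network missed the jar, though the picture shows it in place. The robot ended clear of everything.

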